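# Find the rattling parts case and hold it out

### The job

One of the three sealed parts cases on the plywood board has a loose bearing ball in it; the other two are packed tight and weigh the same. Pick the cases up and shake them lengthwise, end to end, until you find the one that rattles, stand the quiet ones back upright on the board, and finish still holding the rattling case level and steady above the middle of the small green mat, a hand's breadth or two clear of it. Do not disturb the other parts and tools lying about.

Things in the scene. Friction and masses are not known exactly. Their poses are not given: they have to be found in the camera images.
- case_red_center (a point): Centre (half-way up) of the closed grey case with the red lid: 140 mm long (x), 56 wide (y), 52 high (z), 0.35 to 0.42 kg; grasp across the width. It starts upright on the board along the board's x, 49 mm clear of its neighbour. In it: a free 160 g, 34 mm steel ball (can roll 98 mm along x) or a tight block of the same weight; which case and which place has the ball changes every time
- case_yellow_center (a point): Centre (half-way up) of the closed grey case with the yellow lid: 140 mm long (x), 56 wide (y), 52 high (z), 0.35 to 0.42 kg; grasp across the width. It starts upright on the board along the board's x, 49 mm clear of its neighbour. In it: a free 160 g, 34 mm steel ball (can roll 98 mm along x) or a tight block of the same weight; which case and which place has the ball changes every time
- case_blue_center (a point): Centre (half-way up) of the closed grey case with the blue lid: 140 mm long (x), 56 wide (y), 52 high (z), 0.35 to 0.42 kg; grasp across the width. It starts upright on the board along the board's x, 49 mm clear of its neighbour. In it: a free 160 g, 34 mm steel ball (can roll 98 mm along x) or a tight block of the same weight; which case and which place has the ball changes every time
- board: Fixed plywood board, 250 (x) x 330 (y) x 12 mm, yellow stripes at its y ends; origin at the centre of its underside. The cases start on three black rectangles along x, centred 20 mm to +x of the origin, at y = -105, 0, 105 mm. A steel coupler (36 mm wide, 50 high) and a brass ring (34 wide, 12 high) stand near its -x edge, about 100 mm from the origin, and stay there
- mat_center (a point): Centre of the top of the small fixed mat, 130 x 130 x 4 mm, black rim, green with a white dot in the middle; 4 mm above the table. It and the board lie left and right of one another; the sides change

How it is judged:
By the outcome, as a careful person would: the job done as asked, in the order asked, and still so for the second after the job is handed in, while the arm keeps its last pose, push and grip.
It also fails if it takes over 72 s, if anything falls off the work surface, if the arm or the gripper's body presses on something with over 40 N, if the wrist force passes 120 N, or if a joint passes its speed limit or range.

### The arm

A 6-joint arm with a two-finger parallel gripper is mounted at the origin on the work surface. World frame = base frame: x ahead of the robot, y to its left, z up, the work surface at z = 0. Lengths are in m, angles in rad, forces in N, time in s.
With the tool pointing down it reaches from about 0.3 to 0.85 m from the base axis. Payload 5.4 kg.
Tool frame: the origin (TCP) lies midway between the tips of the shut fingers; the grasp point (between the pads) lies 19 mm behind it; z points along the fingers, x is the direction in which the jaws open and shut, and the axes are right-handed (so a half turn about z gives the same grasp; the last joint's range is limited). The gripper opens to 85 mm and grips with 20 to 120 N. Pads are 22 mm wide; open, the fingers measure 114 mm over their backs; the gripper's body (76 mm by 85 mm) begins 54 mm behind the grasp point. The pads swing forward as they close: fully open they stand 13 mm farther back than shut.
Start: joints at [-0.21, 0.158, 1.597, -0, 1.386, -0.21], TCP at [0.575, -0, 0.231] pointing down, gripper open.
Joint ranges: [-2.91, 2.91], [-0.94, 2.29], [0.18, 2.7], [-1.29, 4.43], [0.17, 2.64], [-3, 3]. Speed limits (rad/s): [2.57, 2.57, 3.14, 3.14, 3.14, 3.14].

### API

Orientations are given as a rotation vector (axis times angle).
In Python, from workcell import get_state, snapshot, hand_in gives the robot as it stands.
- The arm moves only by the tool drive_tool, never from a script. Its argument "targets" is text: rows parted by semicolons, each of 5 numbers parted by spaces: the opening in per cent of the stroke, from 0 (shut) to 100 (fully open), then the shift along the world's x, y, z in cm, then the turn about the world's z in rad. In form: grip tx ty tz yaw; .... A call has 1 to 12 rows; each row shifts and turns the commanded pose from where the row before left it; what a row does not reach is not made up. A row lasts 1/12 s, in which the tool goes at most 41.7 mm and 7.16 degrees, less where a joint would pass 70% of its speed; a pose out of reach is approached as far as the arm can. A call is refused whole if a number of a shift passes 4.17 or a number of a turn 0.125, either way. A call with a gripper value outside its range is refused whole. The fingers move at their own pace and stop on an object; the grip force is fixed at half the most. Time passes only in rows, so rows that do not move let the fingers close. It gives the time, the measured TCP pose, the force and the opening at its end, in the units of the state.
- get_state(): the state, without advancing time (a new reading comes with each control period).
- snapshot(name): name is "scene" or "side" or "wrist"; returns a dict with "pixels" (420x560x3 uint8, blue, green, red), "z_map" (420x560 float32, m along the optical axis (not along the pixel's ray), 0 where there is no reading), "vertical_fov" (degrees; the focal length in pixels is half the picture's height over the tangent of half this angle, whatever the lens; pixels are square), "cx", "cy" (the principal point, pixels), "view" (4x4, takes a point from world to camera coordinates). Camera axes: x right, y up, looking along -z (the intrinsics and any distortion apply to the point x, -y, -z); pixel columns grow to the right and rows downward; lengths in m; the calibration is good to about 2 mm. A picture is of the moment at which its call begins.
- hand_in(): hands the job in, once; it reports no verdict.
The state is a dict: "t": time; "joints": joint angles; "joint_velocities": joint speeds; "joint_efforts": joint torques, N m; "tcp_pos": TCP position; "ee_rot": TCP orientation; "ft_force": force on the tool from outside, world axes, zero at the start; "torque": the same for the moment, N m; "opening": opening from 0.0 (shut) to 1.0 (fully open).
Only numpy, scipy, OpenCV 4.12 (cv2) and the standard library are available. Lean on these libraries where they do the work, as an engineer would, in place of code of your own. Each camera call takes 0.05 s, during which the arm holds its last target.

## Working session

There is one attempt and no reset: what is moved stays moved. The work goes in short steps, Python scripts to look and compute and a tool call to move; the robot and the scene stay as the last step left them, time stands still between calls to the robot, and variables do not carry over. Pictures are saved under pics/ and viewed, and the job is handed in when it is done.

Besides the shell and the picture viewer there is one more tool, called as name(argument=value, ...) on one line, values as JSON. drive_tool: Moves the arm, as the interface text tells. Its arguments: {"type":"object","properties":{"targets":{"type":"string"}},"required":["targets"]}

```bash
mkdir -p pics; cat > h.py <<'E'
import numpy as np, cv2
from workcell import get_state, snapshot, hand_in
def snap(name,fn):
    s=snapshot(name); cv2.imwrite('pics/'+fn,s['pixels']); np.savez('pics/'+fn+'.npz',**{k:np.asarray(v) for k,v in s.items()}); return s
def pts(s):
    """world point per pixel from z_map"""
    h,w=s['z_map'].shape; f=h/2/np.tan(np.radians(float(s['vertical_fov']))/2)
    u,v=np.meshgrid(np.arange(w),np.arange(h)); z=s['z_map']
    X=np.stack([(u-s['cx'])/f*z,-(v-s['cy'])/f*z,-z,np.ones_like(z)],-1)
    return (X@np.linalg.inv(s['view']).T)[...,:3]
E
python3 - <<'E'
from h import *
for n in ['scene','side','wrist']:
    s=snap(n,n+'0.png'); print(n,{k:v for k,v in s.items() if k not in('pixels','z_map')})
print(get_state())
E
```

```text
scene {'vertical_fov': 47.44437773532708, 'cx': 278.06477630368653, 'cy': 206.31196102780677, 'view': array([[ 0.86215378,  0.50664403,  0.00163758, -0.47109068],
       [-0.39758364,  0.67455573,  0.62201432,  0.2191826 ],
       [ 0.31403521, -0.53692307,  0.78300415, -1.33095271],
       [ 0.        ,  0.        ,  0.        ,  1.        ]])}
side {'vertical_fov': 44.40688205079752, 'cx': 278.352367905992, 'cy': 208.74174898819444, 'view': array([[ 0.97726815, -0.2113009 , -0.01728847, -0.56996189],
       [ 0.17337188,  0.7495796 ,  0.63880562, -0.105449  ],
       [-0.12202112, -0.62728172,  0.7691739 , -0.94855949],
       [ 0.        ,  0.        ,  0.        ,  1.        ]])}
wrist {'vertical_fov': 59.887751285723034, 'cx': 273.2086939715063, 'cy': 205.6497389043102, 'view': array([[ 9.99997505e-01, -4.82867780e-04, -2.18119546e-03,
        -5.73273308e-01],
       [-9.22377229e-05,  9.66604654e-01, -2.56272190e-01,
         3.24552058e-02],
       [ 2.23209926e-03,  2.56271751e-01,  9.66602197e-01,
        -3.78727404e-01],
       [ 0.00000000e+00,  0.00000000e+00,  0.00000000e+00,
         1.00000000e+00]])}
{'t': 0.15, 'joints': array([-2.10146549e-01,  1.58897952e-01,  1.59790557e+00, -1.48471760e-07,
        1.38620338e+00, -2.10098688e-01]), 'joint_velocities': array([ 0.00069498, -0.00081785, -0.00592014,  0.00029392, -0.00014278,
       -0.00043813]), 'joint_efforts': array([-2.14565043e-04, -3.96382570e+01, -3.31784391e+01, -3.73612720e-04,
        5.52137004e-03,  3.93964319e-05]), 'tcp_pos': array([5.74553114e-01, 4.73636315e-05, 2.30565375e-01]), 'ee_rot': array([-3.14129706e+00,  7.51297405e-05,  2.17246872e-03]), 'ft_force': array([-0.09147479,  0.03225809, -0.3213013 ]), 'torque': array([ 0.04088959, -0.00547802, -0.06513399]), 'opening': 0.9966350254917422}
```

View pics/scene0.png

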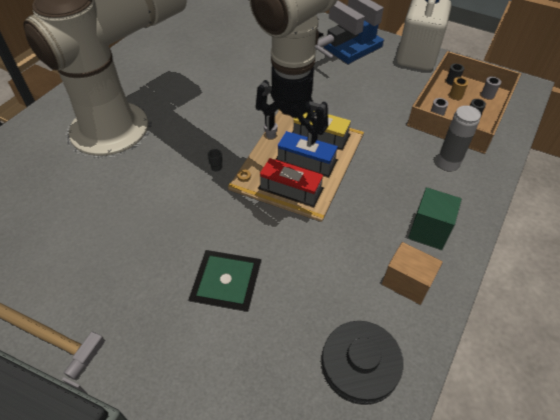

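View pics/side0.png

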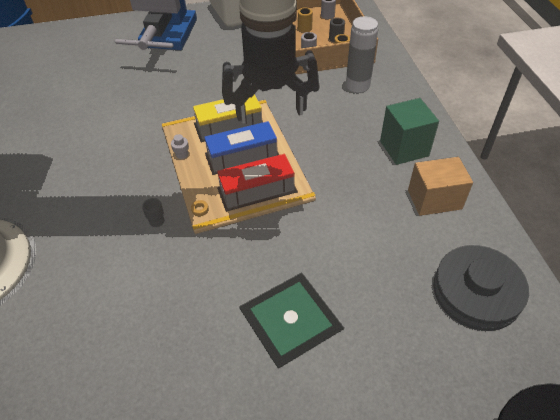

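View pics/wrist0.png

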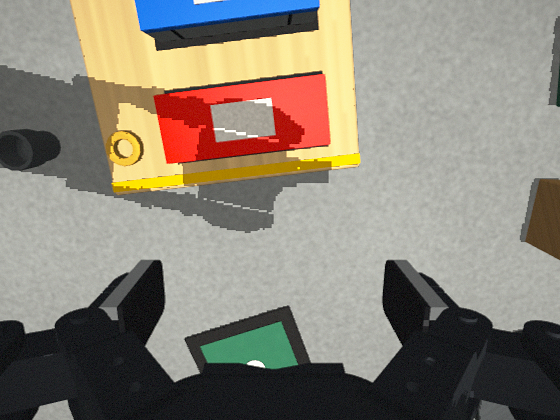

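The pictures show the board at +y with red nearest the mat, then blue, then yellow. The mat sits at -y (scene pixel 225,279; side pixel 291,317). Next I measure the lids and the mat.

```bash
cat >> h.py <<'E'
R=dict(red=[((0,130,80),(8,255,255)),((172,130,80),(180,255,255))],blue=[((105,130,60),(125,255,255))],yellow=[((24,190,110),(34,255,255))],green=[((65,80,30),(90,255,120))],white=[((0,0,190),(180,40,255))])
def lid(s,c,zr):
    hsv=cv2.cvtColor(s['pixels'],cv2.COLOR_BGR2HSV); m=sum(cv2.inRange(hsv,*r) for r in R[c])>0
    P=pts(s); m&=(P[...,2]>zr[0])&(P[...,2]<zr[1])&(s['z_map']>0)
    n,l,st,_=cv2.connectedComponentsWithStats(m.astype(np.uint8)); 
    if n<2: return None
    i=1+np.argmax(st[1:,4]); Q=P[l==i]
    r=cv2.minAreaRect((Q[:,:2]*1000).astype(np.float32))
    c,(w,h),a=r
    if w<h: w,h,a=h,w,a+90
    a=(a+90)%180-90
    return np.round([c[0],c[1],np.median(Q[:,2])*1000,w,h,a,len(Q)],1)
E
python3 - <<'E'
from h import *
for n in ['scene','side','wrist']:
    s=dict(np.load(f'pics/{n}0.png.npz'))
    for c in ['red','blue','yellow']: print(n,c,lid(s,c,(.052,.075)))
    print(n,'green',lid(s,'green',(-.005,.012)))
    print(n,'whitedot',lid(s,'white',(-.005,.012)))
E
```

```text
scene red [550.3  54.6  63.5 141.4  60.    7.  938. ]
scene blue [538.1 159.   63.4 140.   62.3   6.1 789. ]
scene yellow None
scene green [ 551.3 -233.1    4.1  102.9  102.3  -70.6 1785. ]
scene whitedot [ 83.9 -38.3  10.3  59.3  24.4  64.9  70. ]
side red [ 550.2   55.7   64.1  140.4   61.5    7.3 1447. ]
side blue [ 537.1  159.5   64.3  138.5   61.7    6.8 1007. ]
side yellow [496.7 259.7  64.2  81.8  53.8   4.2 285. ]
side green [ 553.6 -232.8    4.9  100.8  100.5  -70.5 2961. ]
side whitedot [ 90.  -20.2  10.3 129.3  31.   78.6 420. ]
wrist red [5.483e+02 5.690e+01 6.410e+01 1.401e+02 5.710e+01 6.800e+00 9.583e+03]
wrist blue [5.382e+02 1.385e+02 6.400e+01 1.399e+02 2.160e+01 2.700e+00 3.958e+03]
wrist yellow None
wrist green [848.8  85.1   2.9  32.7   3.  -83.2  70. ]
wrist whitedot [ 6.94e+02 -7.66e+01 -2.00e-01  2.81e+01  1.72e+01  8.49e+01  1.55e+02]
```

Red's lid centre is near (549, 56) and blue's near (538, 159). Their tops are at 64 mm, as expected, and the cases run 6.8° off x. The mat is at (552, -233). I'll turn the gripper and hover over red.

drive_tool(targets="100 -0.21 0.47 0 -0.121;100 -0.21 0.47 0 -0.121;100 -0.21 0.47 0 -0.121;100 -0.21 0.47 0 -0.121;100 -0.21 0.47 0 -0.121;100 -0.21 0.47 0 -0.121;100 -0.21 0.47 -1 -0.121;100 -0.21 0.47 -1 -0.121;100 -0.21 0.47 -1 -0.121;100 -0.21 0.47 -1 -0.121;100 -0.21 0.47 -1 -0.121;100 -0.24 0.45 -1 -0.121")

```text
t: 1.15
tcp_pos: [0.5491, 0.0565, 0.1705]
ee_rot: [2.343, -2.092, -0.001]
ft_force: [0.1, 0.1, -0.1]
opening: 1.002
```

drive_tool(targets="100 0 0 0 0;100 0 0 0 0")

```text
t: 1.32
tcp_pos: [0.5489, 0.0563, 0.1707]
ee_rot: [2.353, -2.08, -0.002]
ft_force: [0.1, -0.3, 0.5]
opening: 1.004
```

```bash
python3 - <<'E'
from h import *
s=snap('wrist','wrist1.png'); t=snap('side','side1.png')
for a in (s,t):
  for c in ['red','blue','yellow']: print(c,lid(a,c,(.052,.075)))
g=get_state(); print(g['tcp_pos'],g['ee_rot'],g['opening'],g['joints'])
E
```

```text
red [5.4840e+02 5.6500e+01 6.4100e+01 1.4020e+02 5.7100e+01 6.9000e+00
 1.2474e+04]
blue [5.3630e+02 1.6050e+02 6.4200e+01 1.4060e+02 5.7500e+01 6.7000e+00
 1.1747e+04]
yellow [ 5.247e+02  2.373e+02  6.420e+01  1.421e+02  2.550e+01 -3.600e+00
  3.674e+03]
red [ 550.3   55.4   64.1  140.3   61.2    6.6 1440. ]
blue [519.1 158.3  64.3 102.9  61.6   5.7 641. ]
yellow [505.8 261.5  64.3 100.   55.5   8.  336. ]
[0.54998673 0.0558961  0.17198487] [-2.35181989e+00  2.08216231e+00 -1.51864492e-03] 1.0022224228428867 [-1.17261849e-01  1.52882839e-01  1.72382986e+00 -1.47669388e-04
  1.26380021e+00  1.33209642e+00]
```

View pics/wrist1.png

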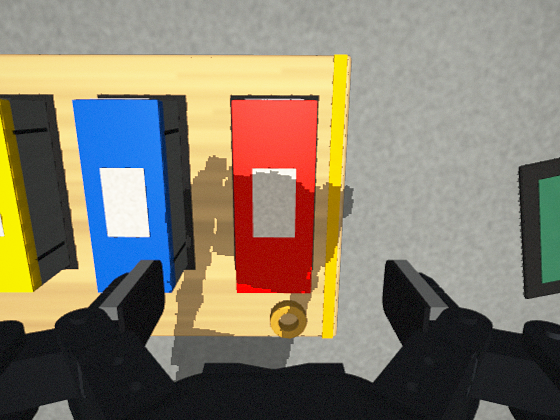

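View pics/side1.png

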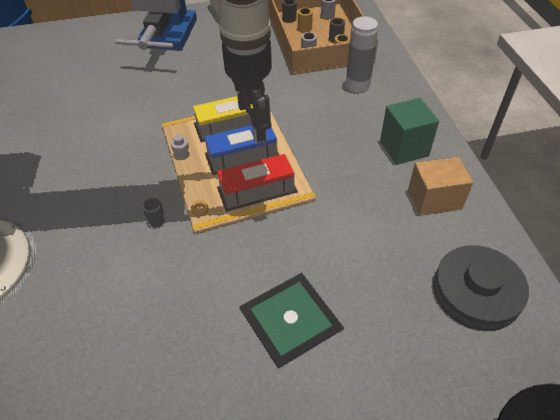

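The gripper is centred over red (lid centre 548.4, 56.5). In the picture red is at (275,195), lined up with the jaws, and the brass ring at (288,319) is clear. Descending.

drive_tool(targets="100 0 0 -3 0;100 0 0 -3 0;100 0 0 -3 0;100 0 0 -2.5 0;100 0 0 -2 0;100 0 0 -1.3 0;100 0 0 0 0")

```text
t: 2.0
tcp_pos: [0.5478, 0.0561, 0.021]
ee_rot: [2.348, -2.083, -0.006]
ft_force: [0.8, -0.1, -0.5]
opening: 0.999
```

drive_tool(targets="40 0 0 0 0;20 0 0 0 0;20 0 0 0 0;20 0 0 0 0;20 0 0 0 0;20 0 0 0 0")

```text
t: 2.5
tcp_pos: [0.5514, 0.0561, 0.0255]
ee_rot: [-2.348, 2.084, -0.005]
ft_force: [-1.0, 0.8, 6.5]
opening: 0.648
```

drive_tool(targets="20 0 0 0 0;20 0 0 0 0;20 0 0 0.5 0;20 0 0 1 0;20 0 0 2 0;20 0 0 3 0;20 0 0 3 0;20 0 0 3 0;20 0 0 3 0;20 0 0 1.5 0;20 0 0 0 0;20 0 0 0 0")

```text
t: 3.5
tcp_pos: [0.5495, 0.0562, 0.1938]
ee_rot: [-2.349, 2.085, -0.002]
ft_force: [0.4, -0.5, -3.7]
opening: 0.648
```

```bash
python3 - <<'E'
from h import *
t=snap('side','side2.png')
g=get_state(); print({k:np.round(v,3) for k,v in g.items()})
E
```

```text
{'t': np.float64(3.55), 'joints': array([-0.117,  0.132,  1.706, -0.   ,  1.306,  1.335]), 'joint_velocities': array([-0.001,  0.024,  0.025, -0.003,  0.008,  0.   ]), 'joint_efforts': array([ 3.0000e-03, -4.1495e+01, -3.5739e+01, -1.0000e-03, -5.4000e-02,
       -0.0000e+00]), 'tcp_pos': array([0.548, 0.056, 0.192]), 'ee_rot': array([ 2.348, -2.085, -0.003]), 'ft_force': array([-0.252, -0.192, -4.566]), 'torque': array([ 0.037,  0.07 , -0.002]), 'opening': np.float64(0.652)}
```

View pics/side2.png

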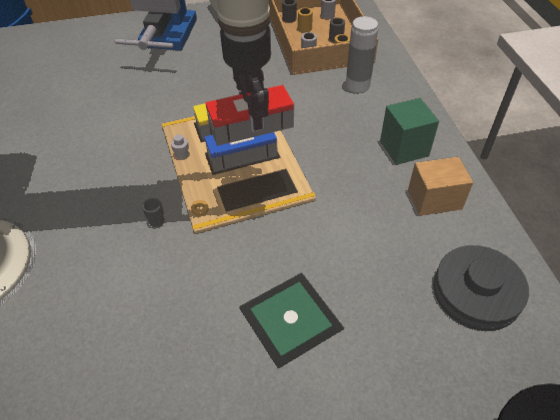

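Red is held level above its black rectangle (side picture, 257,190). Now I shake it lengthwise, logging force and torque after each stroke.

```bash
cat > r.py <<'E'
from h import *
g=get_state(); a=.118; u=np.array([np.cos(a),np.sin(a)]); v=np.array([-np.sin(a),np.cos(a)])
print(round(float(g['t']),2),'F along',(g['ft_force'][:2]@u).round(2),'Fz',g['ft_force'][2].round(2),'T about width',(g['torque'][:2]@v).round(3),'tcp',g['tcp_pos'].round(4),'op',round(float(g['opening']),3))
E
python3 r.py
```

```text
3.55 F along -0.27 Fz -4.57 T about width 0.065 tcp [0.5485 0.0563 0.1921] op 0.652
```

drive_tool(targets="20 3.5 0.41 0 0;20 3.5 0.41 0 0;20 -3.5 -0.41 0 0;20 -3.5 -0.41 0 0;20 -3.5 -0.41 0 0;20 -3.5 -0.41 0 0")

```text
t: 4.05
tcp_pos: [0.4765, 0.0481, 0.1894]
ee_rot: [2.346, -2.083, -0.01]
ft_force: [0.0, -0.2, -2.7]
opening: 0.651
```

```bash
python3 r.py
```

```text
4.05 F along -0.01 Fz -2.69 T about width -0.078 tcp [0.4765 0.0481 0.1894] op 0.651
```

drive_tool(targets="20 0 0 0 0")

```text
t: 4.13
tcp_pos: [0.47, 0.0489, 0.187]
ee_rot: [2.343, -2.079, -0.021]
ft_force: [-0.8, 0.5, -5.6]
opening: 0.645
```

```bash
python3 r.py
```

```text
4.13 F along -0.76 Fz -5.57 T about width -0.007 tcp [0.47   0.0489 0.187 ] op 0.645
```

drive_tool(targets="20 0 0 0 0")

```text
t: 4.22
tcp_pos: [0.4758, 0.0484, 0.1899]
ee_rot: [2.346, -2.084, -0.009]
ft_force: [0.2, -0.1, -4.0]
opening: 0.643
```

```bash
python3 r.py
```

```text
4.22 F along 0.16 Fz -3.98 T about width 0.009 tcp [0.4758 0.0484 0.1899] op 0.643
```

drive_tool(targets="20 0 0 0 0")

```text
t: 4.3
tcp_pos: [0.4787, 0.048, 0.1919]
ee_rot: [2.348, -2.085, -0.003]
ft_force: [-0.3, -1.0, -3.0]
opening: 0.647
```

```bash
python3 r.py
```

```text
4.3 F along -0.46 Fz -2.97 T about width 0.079 tcp [0.4787 0.048  0.1919] op 0.647
```

drive_tool(targets="20 3.5 0.41 0 0;20 3.5 0.41 0 0;20 3.5 0.41 0 0;20 3.5 0.41 0 0;20 0 0 0 0")

```text
t: 4.72
tcp_pos: [0.6248, 0.0645, 0.1902]
ee_rot: [-2.349, 2.085, -0.0]
ft_force: [-1.6, -0.4, -4.0]
opening: 0.651
```

```bash
python3 r.py
```

```text
4.72 F along -1.64 Fz -4.02 T about width 0.033 tcp [0.6248 0.0645 0.1902] op 0.651
```

drive_tool(targets="20 0 0 0 0")

```text
t: 4.8
tcp_pos: [0.621, 0.0645, 0.1909]
ee_rot: [2.349, -2.084, -0.003]
ft_force: [-0.4, -0.8, -4.2]
opening: 0.646
```

```bash
python3 r.py
```

```text
4.8 F along -0.46 Fz -4.15 T about width -0.035 tcp [0.621  0.0645 0.1909] op 0.646
```

drive_tool(targets="20 0 0 0 0")

```text
t: 4.88
tcp_pos: [0.6196, 0.0645, 0.1921]
ee_rot: [2.349, -2.085, -0.002]
ft_force: [-1.1, -0.3, -4.0]
opening: 0.646
```

```bash
python3 r.py
```

```text
4.88 F along -1.1 Fz -3.96 T about width -0.035 tcp [0.6196 0.0645 0.1921] op 0.646
```

drive_tool(targets="20 0 0 0 0")

```text
t: 4.97
tcp_pos: [0.6191, 0.0644, 0.1931]
ee_rot: [2.349, -2.085, -0.001]
ft_force: [-0.5, -0.1, -4.0]
opening: 0.647
```

```bash
python3 r.py
```

```text
4.97 F along -0.55 Fz -3.97 T about width -0.012 tcp [0.6191 0.0644 0.1931] op 0.647
```

drive_tool(targets="20 0 0 0 0")

```text
t: 5.05
tcp_pos: [0.6191, 0.0644, 0.1937]
ee_rot: [-2.349, 2.086, -0.0]
ft_force: [0.2, -0.1, -3.4]
opening: 0.648
```

```bash
python3 r.py
```

```text
5.05 F along 0.22 Fz -3.36 T about width 0.047 tcp [0.6191 0.0644 0.1937] op 0.648
```

Torque is noisy. Camera calls advance time by 0.05 s each with the arm holding, so I'll use them to sample the ring-down after each stroke.

```bash
cat > q.py <<'E'
from h import *
import sys
a=.118; u=np.array([np.cos(a),np.sin(a)]); v=np.array([-np.sin(a),np.cos(a)])
F=[];T=[]
for i in range(int(sys.argv[1])):
    g=get_state(); F.append(g['ft_force'][:2]@u); T.append(g['torque'][:2]@v); snapshot('wrist')
print('t',round(float(g['t']),2),'z',g['tcp_pos'][2].round(4),'op',round(float(g['opening']),3)); print('F',np.round(F,1)); print('T',np.round(T,3),'mean',np.mean(T).round(3),'sd',np.std(T).round(3),'last half',np.mean(T[len(T)//2:]).round(3))
E
python3 q.py 16
```

```text
t 5.8 z 0.1933 op 0.643
F [ 0.2  0.2 -0.5  0.1  0.3 -0.3  0.2 -0.3  0.1 -0.1 -0.1  0.4 -0.9 -0.7
 -0.1 -0. ]
T [ 0.047 -0.085  0.04  -0.024 -0.125 -0.07   0.058  0.047 -0.071 -0.121
 -0.057  0.133  0.127 -0.072 -0.1   -0.006] mean -0.018 sd 0.081 last half -0.021
```

drive_tool(targets="20 -3.8 -0.45 0 0;20 -3.8 -0.45 0 0;20 -3.8 -0.45 0 0;20 -3.8 -0.45 0 0")

```text
t: 6.18
tcp_pos: [0.4658, 0.0463, 0.1929]
ee_rot: [2.349, -2.085, -0.0]
ft_force: [-0.9, 0.4, -2.5]
opening: 0.645
```

```bash
python3 q.py 24
```

```text
t 7.33 z 0.1933 op 0.649
F [-0.9 -0.9  1.8  0.7  0.   1.   0.5  0.1 -0.3 -0.5 -1.5  0.1 -0.1 -0.2
  0.2 -0.1  0.5  0.1 -0.3  0.9  0.6  1.1 -0.2  0.9]
T [ 0.032  0.216 -0.167 -0.019 -0.052 -0.108  0.068 -0.099 -0.043  0.101
 -0.037 -0.041  0.051 -0.112 -0.021  0.104 -0.094  0.109 -0.02  -0.059
  0.051  0.056 -0.04  -0.085] mean -0.009 sd 0.087 last half -0.005
```

drive_tool(targets="20 3.8 0.45 0 0;20 3.8 0.45 0 0;20 3.8 0.45 0 0;20 3.8 0.45 0 0")

```text
t: 7.72
tcp_pos: [0.621, 0.0647, 0.193]
ee_rot: [2.349, -2.086, 0.0]
ft_force: [0.6, -0.7, -2.7]
opening: 0.649
```

```bash
python3 q.py 24
```

```text
t 8.87 z 0.1932 op 0.644
F [ 0.5  1.6 -1.1 -1.  -1.3 -0.3 -0.4  0.1 -0.6 -0.1 -0.8  0.7  1.  -0.1
  0.3 -0.5 -0.   0.  -0.6 -0.5  0.2  0.2  0.   0.3]
T [ 0.029 -0.009  0.016 -0.028  0.14   0.051 -0.039  0.097 -0.082 -0.066
  0.071 -0.088  0.001  0.052 -0.01  -0.109 -0.075  0.15   0.028 -0.051
 -0.074  0.012  0.161  0.071] mean 0.01 sd 0.076 last half 0.013
```

The ring-down is ambiguous because torque sd (0.08 N m) is about the size of the signal. A rhythmic shake will separate them better. A tight case's inertia force is in phase with the motion, and a loose ball removes about 40 % of it and adds knocks.

drive_tool(targets="20 -1.5 -0.18 0 0;20 -3.7 -0.44 0 0;20 -3.7 -0.44 0 0;20 -1.5 -0.18 0 0;20 1.5 0.18 0 0;20 3.7 0.44 0 0;20 3.7 0.44 0 0;20 1.5 0.18 0 0")

```text
t: 9.58
tcp_pos: [0.6228, 0.0645, 0.1934]
ee_rot: [-2.347, 2.084, -0.004]
ft_force: [-1.6, -0.2, -3.6]
opening: 0.648
```

drive_tool(targets="20 -1.5 -0.18 0 0;20 -3.7 -0.44 0 0")

```text
t: 9.75
tcp_pos: [0.5705, 0.0579, 0.1927]
ee_rot: [-2.348, 2.084, -0.003]
ft_force: [-0.7, -0.7, -2.2]
opening: 0.649
```

drive_tool(targets="20 -3.7 -0.44 0 0;20 -1.5 -0.18 0 0")

```text
t: 9.92
tcp_pos: [0.5112, 0.0522, 0.1917]
ee_rot: [2.347, -2.083, -0.007]
ft_force: [-0.3, -0.1, -4.1]
opening: 0.647
```

drive_tool(targets="20 1.5 0.18 0 0;20 3.7 0.44 0 0")

```text
t: 10.08
tcp_pos: [0.5632, 0.0584, 0.1921]
ee_rot: [2.346, -2.084, -0.007]
ft_force: [1.3, -0.5, -2.9]
opening: 0.649
```

drive_tool(targets="20 3.7 0.44 0 0;20 1.5 0.18 0 0")

```text
t: 10.25
tcp_pos: [0.6228, 0.0645, 0.1934]
ee_rot: [-2.347, 2.084, -0.004]
ft_force: [0.0, 0.0, -3.7]
opening: 0.649
```

drive_tool(targets="20 -1.5 -0.18 0 0")

```text
t: 10.33
tcp_pos: [0.6087, 0.0625, 0.1922]
ee_rot: [-2.348, 2.084, -0.003]
ft_force: [-1.2, 0.6, -3.0]
opening: 0.647
```

drive_tool(targets="20 -3.7 -0.44 0 0")

```text
t: 10.42
tcp_pos: [0.5705, 0.0579, 0.1927]
ee_rot: [-2.348, 2.084, -0.003]
ft_force: [-1.8, -0.5, -2.0]
opening: 0.651
```

drive_tool(targets="20 -3.7 -0.44 0 0")

```text
t: 10.5
tcp_pos: [0.5302, 0.0536, 0.1927]
ee_rot: [2.349, -2.085, -0.001]
ft_force: [0.5, -0.4, -1.0]
opening: 0.647
```

drive_tool(targets="20 -1.5 -0.18 0 0")

```text
t: 10.58
tcp_pos: [0.5112, 0.0522, 0.1917]
ee_rot: [2.347, -2.083, -0.007]
ft_force: [-0.5, -0.4, -4.1]
opening: 0.649
```

drive_tool(targets="20 1.5 0.18 0 0")

```text
t: 10.67
tcp_pos: [0.5239, 0.0542, 0.1908]
ee_rot: [2.345, -2.082, -0.011]
ft_force: [-0.0, -0.4, -3.7]
opening: 0.645
```

drive_tool(targets="20 3.7 0.44 0 0")

```text
t: 10.75
tcp_pos: [0.5632, 0.0584, 0.1921]
ee_rot: [2.346, -2.084, -0.007]
ft_force: [1.6, -0.5, -2.1]
opening: 0.647
```

drive_tool(targets="20 3.7 0.44 0 0")

```text
t: 10.83
tcp_pos: [0.6046, 0.0627, 0.1935]
ee_rot: [2.349, -2.086, 0.0]
ft_force: [0.9, -0.1, -2.8]
opening: 0.651
```

drive_tool(targets="20 1.5 0.18 0 0")

```text
t: 10.92
tcp_pos: [0.6228, 0.0645, 0.1934]
ee_rot: [-2.347, 2.085, -0.004]
ft_force: [-0.6, -0.4, -4.1]
opening: 0.649
```

drive_tool(targets="20 -1.5 -0.18 0 0")

```text
t: 11.0
tcp_pos: [0.6087, 0.0625, 0.1923]
ee_rot: [-2.348, 2.084, -0.003]
ft_force: [-1.6, -0.7, -4.5]
opening: 0.645
```

drive_tool(targets="20 -3.7 -0.44 0 0")

```text
t: 11.08
tcp_pos: [0.5705, 0.0579, 0.1927]
ee_rot: [-2.348, 2.084, -0.003]
ft_force: [-0.5, 0.3, -2.6]
opening: 0.65
```

drive_tool(targets="20 -3.7 -0.44 0 0")

```text
t: 11.17
tcp_pos: [0.5302, 0.0536, 0.1927]
ee_rot: [2.349, -2.085, -0.001]
ft_force: [-0.1, -0.5, -2.4]
opening: 0.647
```

drive_tool(targets="20 -1.5 -0.18 0 0")

```text
t: 11.25
tcp_pos: [0.5113, 0.0522, 0.1917]
ee_rot: [2.347, -2.083, -0.007]
ft_force: [-0.1, 0.4, -3.8]
opening: 0.645
```

drive_tool(targets="20 1.5 0.18 0 0")

```text
t: 11.33
tcp_pos: [0.5239, 0.0542, 0.1907]
ee_rot: [2.345, -2.082, -0.011]
ft_force: [0.5, 0.4, -4.4]
opening: 0.647
```

drive_tool(targets="20 3.7 0.44 0 0")

```text
t: 11.42
tcp_pos: [0.5633, 0.0585, 0.1921]
ee_rot: [2.346, -2.084, -0.007]
ft_force: [1.9, 0.6, -2.7]
opening: 0.647
```

drive_tool(targets="20 3.7 0.44 0 0")

```text
t: 11.5
tcp_pos: [0.6046, 0.0628, 0.1935]
ee_rot: [-2.349, 2.086, -0.0]
ft_force: [0.8, -0.3, -1.5]
opening: 0.648
```

drive_tool(targets="20 1.5 0.18 0 0")

```text
t: 11.58
tcp_pos: [0.6228, 0.0645, 0.1934]
ee_rot: [-2.348, 2.084, -0.004]
ft_force: [-0.9, 0.1, -3.1]
opening: 0.642
```

Each period repeats almost exactly and there is no lasting end-to-end torque shift, so red looks quiet. I need a comparison, so I'll stand red back on its rectangle and try blue.

drive_tool(targets="20 -2 -0.24 -1 0;20 -3 -0.35 -2 0;20 -2 -0.23 -3 0;20 0 0 -3 0;20 0 0 -3 0;20 0 0 -2 0;20 0 0 -1 0;20 0 0 0 0;20 0 0 0 0")

```text
t: 12.33
tcp_pos: [0.55, 0.0561, 0.0439]
ee_rot: [-2.349, 2.085, -0.001]
ft_force: [-0.0, 0.5, -4.0]
opening: 0.646
```

drive_tool(targets="20 0 0 -1 0;20 0 0 -0.4 0;20 0 0 -0.3 0;20 0 0 -0.1 0;20 0 0 0 0")

```text
t: 12.75
tcp_pos: [0.5498, 0.0562, 0.0258]
ee_rot: [-2.349, 2.085, -0.001]
ft_force: [0.3, -0.0, -3.2]
opening: 0.65
```

drive_tool(targets="20 0 0 -0.15 0;20 0 0 0 0;100 0 0 0 0;100 0 0 0 0;100 0 0 0 0;100 0 0 0 0;100 0 0 0 0")

```text
t: 13.33
tcp_pos: [0.5496, 0.0562, 0.0238]
ee_rot: [-2.349, 2.086, -0.0]
ft_force: [-0.5, -0.1, 0.9]
opening: 1.003
```

drive_tool(targets="100 0 0 1 0;100 0 0 3 0;100 0 0 3.5 0;100 0 0 3 0;100 -0.3 2 0.5 0;100 -0.3 2.8 0 0;100 -0.4 2.8 0 0;100 -0.3 2 0 0;100 0 0.8 0 0;100 0 0 0 0;100 0 0 0 0")

```text
t: 14.25
tcp_pos: [0.5368, 0.1597, 0.1341]
ee_rot: [2.35, -2.085, 0.001]
ft_force: [-0.2, -1.0, -0.9]
opening: 0.996
```

```bash
python3 r.py; python3 - <<'E'
from h import *
s=snap('wrist','wrist2.png'); t=snap('side','side3.png')
for a in (s,t):
  for c in ['red','blue','yellow']: print(c,lid(a,c,(.052,.075)))
E
```

```text
14.25 F along -0.32 Fz -0.93 T about width 0.004 tcp [0.5368 0.1597 0.1341] op 0.996
red [5.5170e+02 5.7000e+01 6.3900e+01 1.3180e+02 5.8200e+01 6.7000e+00
 1.4106e+04]
blue [5.3580e+02 1.6100e+02 6.4100e+01 1.4090e+02 5.6500e+01 6.8000e+00
 1.6388e+04]
yellow [5.274e+02 2.654e+02 6.420e+01 1.330e+02 5.800e+01 7.100e+00 1.365e+04]
red [ 549.4   54.6   64.   140.3   62.     6.6 1465. ]
blue [578.8 163.7  64.4  60.3  53.9 -83.  416. ]
yellow [502.2 260.   64.3  92.5  55.2   6.3 382. ]
```

View pics/wrist2.png

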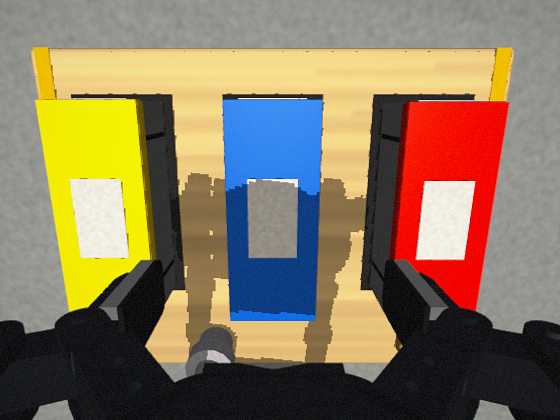

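Red is standing back on its rectangle upright (right side, 450,220). Blue is centred between the jaws (272,220), and the coupler at (210,350) is clear. Descending on blue.

drive_tool(targets="100 -0.05 0.1 -2 0;100 0 0 -3 0;100 0 0 -3 0;100 0 0 -2 0;100 0 0 -1.1 0;100 0 0 0 0;20 0 0 0 0;20 0 0 0 0;20 0 0 0 0;20 0 0 0 0;20 0 0 0 0;20 0 0 0 0")

```text
t: 15.35
tcp_pos: [0.538, 0.1611, 0.025]
ee_rot: [-2.347, 2.084, -0.005]
ft_force: [-0.3, -2.9, 6.5]
opening: 0.648
```

drive_tool(targets="20 0 0 0 0;20 0 0 0 0;20 0 0 0.5 0;20 0 0 1 0;20 0 0 2 0;20 0 0 3 0;20 0 0 3 0;20 0 0 3 0;20 0 0 3 0;20 0 0 1.5 0;20 0 0 0 0;20 0 0 0 0")

```text
t: 16.35
tcp_pos: [0.5359, 0.1613, 0.1932]
ee_rot: [-2.349, 2.085, -0.001]
ft_force: [-0.2, 0.3, -3.7]
opening: 0.648
```

drive_tool(targets="20 3.5 0.41 0 0;20 3.5 0.41 0 0;20 0 0 0 0;20 0 0 0 0")

```text
t: 16.68
tcp_pos: [0.605, 0.1691, 0.1885]
ee_rot: [2.345, -2.083, -0.008]
ft_force: [-0.3, 0.5, -4.2]
opening: 0.643
```

drive_tool(targets="20 -3.8 -0.45 0 0;20 -3.8 -0.45 0 0;20 -3.8 -0.45 0 0;20 -3.8 -0.45 0 0")

```text
t: 17.02
tcp_pos: [0.4503, 0.1511, 0.1906]
ee_rot: [2.347, -2.084, -0.005]
ft_force: [0.2, -0.6, -2.6]
opening: 0.649
```

```bash
python3 q.py 24
```

```text
t 18.17 z 0.1928 op 0.648
F [ 0.1 -3.5  0.5  1.1  0.4  1.6  0.8  0.9  0.7  0.3  0.2 -0.5 -0.6 -0.5
  0.2 -0.3  0.2 -0.5  0.9 -0.3  0.7  0.2 -0.4 -0.4]
T [ 0.081  0.336 -0.128 -0.193 -0.13  -0.039  0.036  0.08   0.046 -0.045
 -0.077  0.034  0.091  0.04  -0.119 -0.005  0.056 -0.088 -0.061  0.076
  0.081 -0.084 -0.07   0.083] mean 0.0 sd 0.108 last half -0.0
```

drive_tool(targets="20 3.8 0.45 0 0;20 3.8 0.45 0 0;20 3.8 0.45 0 0;20 3.8 0.45 0 0")

```text
t: 18.55
tcp_pos: [0.6075, 0.1696, 0.1926]
ee_rot: [-2.349, 2.086, 0.0]
ft_force: [1.3, -0.3, -3.2]
opening: 0.648
```

```bash
python3 q.py 24
```

```text
t 19.7 z 0.1928 op 0.65
F [ 1.2  1.5 -1.3 -1.3 -1.2 -1.3 -0.8 -0.1 -0.4  0.  -0.1 -0.1 -1.3 -0.6
 -0.8  0.2 -0.4  0.5  0.8 -0.2 -0.6  0.5 -0.2 -0. ]
T [-0.054 -0.277  0.185  0.107  0.004 -0.097 -0.133 -0.004  0.112  0.098
  0.085  0.002 -0.079 -0.008  0.093  0.043 -0.11  -0.049  0.074  0.077
 -0.055 -0.03   0.117  0.109] mean 0.009 sd 0.102 last half 0.015
```

```bash
cat > q2.py <<'E'
from h import *
import sys
a=.118; u=np.array([np.cos(a),np.sin(a)]); v=np.array([-np.sin(a),np.cos(a)])
D=[]
for i in range(int(sys.argv[1])):
    g=get_state(); D.append([g['ft_force'][:2]@u,g['ft_force'][:2]@v,g['ft_force'][2],g['torque'][:2]@u,g['torque'][:2]@v,g['torque'][2],*(g['joint_efforts']),*(1e3*g['tcp_pos'])]); snapshot('wrist')
D=np.array(D); np.save(sys.argv[2],D)
print(g['t']); print('names Fu Fv Fz Tu Tv Tz q1..6 xyz'); print('mean',D.mean(0).round(3)); print('sd',D.std(0).round(4))
for k in (4,7,8,10,12,14): print(k,D[:,k].round(3))
E
python3 q2.py 24 blue_rest.npy
```

```text
20.9
names Fu Fv Fz Tu Tv Tz q1..6 xyz
mean [ 5.00000e-03  7.80000e-02 -3.84000e+00 -6.00000e-03 -1.00000e-03
  9.00000e-03 -0.00000e+00 -4.81080e+01 -3.46010e+01  0.00000e+00
  5.00000e-03 -0.00000e+00  6.05985e+02  1.69380e+02  1.92793e+02]
sd [5.084e-01 3.994e-01 5.894e-01 2.550e-02 8.200e-02 2.390e-02 7.000e-04
 4.300e-03 7.000e-04 1.000e-04 6.000e-04 0.000e+00 1.020e-02 9.800e-03
 2.170e-02]
4 [-0.029 -0.045  0.112  0.078 -0.1   -0.045  0.095  0.072 -0.057 -0.114
  0.103  0.112 -0.063 -0.162 -0.02   0.056 -0.027 -0.092 -0.049  0.129
  0.058 -0.076 -0.007  0.054]
7 [-48.125 -48.117 -48.111 -48.107 -48.106 -48.105 -48.104 -48.103 -48.105
 -48.106 -48.105 -48.106 -48.107 -48.108 -48.107 -48.107 -48.109 -48.108
 -48.108 -48.107 -48.108 -48.109 -48.109 -48.108]
8 [-34.601 -34.601 -34.6   -34.601 -34.6   -34.6   -34.601 -34.601 -34.601
 -34.601 -34.602 -34.602 -34.602 -34.602 -34.602 -34.603 -34.601 -34.602
 -34.602 -34.603 -34.602 -34.602 -34.602 -34.602]
10 [0.005 0.005 0.006 0.005 0.004 0.004 0.006 0.005 0.005 0.004 0.005 0.006
 0.004 0.004 0.005 0.006 0.005 0.004 0.005 0.006 0.005 0.004 0.004 0.005]
12 [605.978 605.97  605.99  606.006 605.987 605.976 605.985 605.991 605.995
 605.981 605.97  605.992 605.975 605.979 605.988 605.996 605.992 605.961
 605.988 605.994 605.993 605.992 605.972 605.983]
14 [192.726 192.774 192.768 192.782 192.77  192.776 192.798 192.809 192.819
 192.804 192.799 192.809 192.769 192.812 192.787 192.807 192.778 192.792
 192.812 192.822 192.8   192.815 192.8   192.811]
```

Joint-effort readings are far quieter than the wrist sensor: joint 5 has sd 0.0006 N m, while a ball at one end would give about 0.077. One more blue stroke, read that way.

drive_tool(targets="20 -3.8 -0.45 0 0;20 -3.8 -0.45 0 0;20 -3.8 -0.45 0 0;20 -3.8 -0.45 0 0;20 0 0 0 0;20 0 0 0 0")

```text
t: 21.45
tcp_pos: [0.4517, 0.1514, 0.1921]
ee_rot: [2.349, -2.085, -0.001]
ft_force: [0.6, -0.4, -3.9]
opening: 0.649
```

```bash
python3 q2.py 20 blue_stroke.npy
```

```text
22.4
names Fu Fv Fz Tu Tv Tz q1..6 xyz
mean [ 4.60000e-02 -7.40000e-02 -3.72400e+00 -4.00000e-03 -2.50000e-02
  6.00000e-03  8.50000e-02 -3.16080e+01 -3.37640e+01  3.00000e-03
  4.70000e-02 -0.00000e+00  4.54403e+02  1.51393e+02  1.93007e+02]
sd [0.4568 0.405  0.6258 0.0304 0.0964 0.0286 0.1648 0.1677 0.7888 0.0053
 0.1096 0.0011 0.8718 0.0164 0.4457]
4 [-0.185 -0.161 -0.088 -0.004  0.047  0.168  0.003 -0.083 -0.085 -0.12
  0.094  0.083 -0.063 -0.101  0.005  0.083 -0.022 -0.134 -0.061  0.116]
7 [-31.802 -31.649 -31.764 -31.861 -31.89  -31.861 -31.8   -31.726 -31.651
 -31.584 -31.529 -31.488 -31.461 -31.444 -31.435 -31.433 -31.436 -31.442
 -31.447 -31.452]
8 [-31.495 -31.919 -32.639 -33.245 -33.674 -33.951 -34.114 -34.198 -34.233
 -34.238 -34.226 -34.207 -34.186 -34.167 -34.152 -34.14  -34.13  -34.124
 -34.12  -34.118]
10 [ 0.442  0.258  0.133  0.064  0.029  0.011  0.002 -0.003 -0.004 -0.003
 -0.002 -0.    -0.     0.     0.002  0.003  0.003  0.002  0.004  0.004]
12 [451.691 453.913 455.105 455.625 455.685 455.548 455.32  455.059 454.773
 454.554 454.393 454.249 454.151 454.082 454.021 454.    453.988 453.965
 453.969 453.973]
14 [192.053 193.191 193.764 193.899 193.779 193.555 193.337 193.149 192.938
 192.819 192.78  192.733 192.72  192.738 192.725 192.779 192.779 192.79
 192.805 192.798]
```

Blue rings down smoothly to a centred load (joint 5 at 0.004), so it is quiet. I'll put it back and test yellow.

drive_tool(targets="20 2 0.24 -1 0;20 3 0.36 -1 0;20 2.2 0.26 -2 0;20 1 0.12 -3 0;20 0 0 -3 0;20 0 0 -3 0;20 0 0 -2 0;20 0 0 -0.5 0;20 0 0 -0.5 0;20 0 0 -0.5 0;20 0 0 -0.3 0;20 0 0 0 0")

```text
t: 23.45
tcp_pos: [0.5367, 0.1612, 0.0256]
ee_rot: [-2.349, 2.085, -0.002]
ft_force: [-0.2, 0.1, -4.2]
opening: 0.646
```

drive_tool(targets="20 0 0 -0.1 0;20 0 0 -0.05 0;20 0 0 0 0;100 0 0 0 0;100 0 0 0 0;100 0 0 0 0;100 0 0 0 0;100 0 0 0 0")

```text
t: 24.12
tcp_pos: [0.5361, 0.1612, 0.0234]
ee_rot: [-2.349, 2.086, -0.0]
ft_force: [-0.3, -0.2, -0.3]
opening: 0.999
```

drive_tool(targets="100 0 0 1 0;100 0 0 3 0;100 0 0 3.5 0;100 0 0 3 0;100 -0.3 2 0.5 0;100 -0.3 2.8 0 0;100 -0.3 2.8 0 0;100 -0.3 2 0 0;100 -0.1 0.8 0 0;100 0 0 0 0;100 0 0 0 0")

```text
t: 25.03
tcp_pos: [0.5231, 0.2648, 0.1335]
ee_rot: [2.35, -2.085, 0.001]
ft_force: [0.4, 0.0, -0.3]
opening: 1.001
```

```bash
python3 r.py; python3 - <<'E'
from h import *
s=snap('wrist','wrist3.png'); t=snap('side','side4.png')
for a in (s,t):
  for c in ['red','blue','yellow']: print(c,lid(a,c,(.052,.075)))
E
```

```text
25.03 F along 0.44 Fz -0.33 T about width 0.019 tcp [0.5231 0.2648 0.1335] op 1.001
red [ 508.1   80.5   59.6   68.     7.3   11.7 1021. ]
blue [5.3910e+02 1.6240e+02 6.3900e+01 1.3290e+02 5.7500e+01 6.7000e+00
 1.4288e+04]
yellow [5.2340e+02 2.6510e+02 6.4100e+01 1.4070e+02 5.7000e+01 6.8000e+00
 1.6467e+04]
red [ 549.3   54.8   64.1  140.8   60.2    7.1 1463. ]
blue [536.5 159.5  64.3 138.5  60.7   6.9 989. ]
yellow [569.4 268.6  64.4  55.   46.9 -77.4 239. ]
```

View pics/wrist3.png

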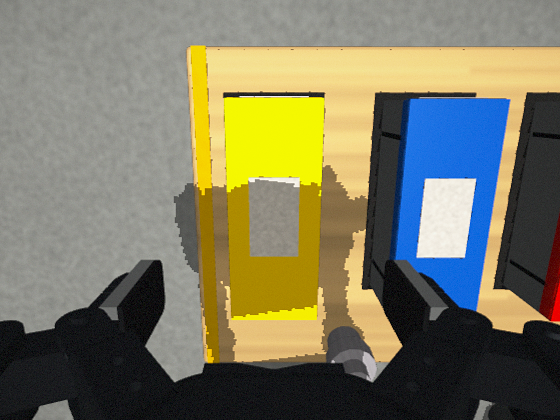

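Blue is upright on its rectangle (455,220). Yellow is centred between the jaws (272,210).

drive_tool(targets="100 0 0 -2 0;100 0 0 -3 0;100 0 0 -3 0;100 0 0 -2 0;100 0 0 -1.1 0;100 0 0 0 0;20 0 0 0 0;20 0 0 0 0;20 0 0 0 0;20 0 0 0 0;20 0 0 0 0;20 0 0 0 0")

```text
t: 26.13
tcp_pos: [0.5249, 0.2655, 0.0246]
ee_rot: [-2.347, 2.083, -0.004]
ft_force: [-0.3, -1.9, 7.5]
opening: 0.646
```

drive_tool(targets="20 0 0 0 0;20 0 0 0 0;20 0 0 0.5 0;20 0 0 1 0;20 0 0 2 0;20 0 0 3 0;20 0 0 3 0;20 0 0 3 0;20 0 0 3 0;20 0 0 1.5 0;20 0 0 0 0;20 0 0 0 0")

```text
t: 27.13
tcp_pos: [0.523, 0.2653, 0.1928]
ee_rot: [-2.349, 2.085, -0.001]
ft_force: [-0.7, -0.4, -4.9]
opening: 0.648
```

drive_tool(targets="20 3.5 0.41 0 0;20 3.5 0.41 0 0;20 0 0 0 0;20 -3.8 -0.45 0 0;20 -3.8 -0.45 0 0;20 -3.8 -0.45 0 0;20 -3.8 -0.45 0 0;20 0 0 0 0;20 0 0 0 0")

```text
t: 27.88
tcp_pos: [0.4369, 0.2547, 0.1888]
ee_rot: [2.346, -2.081, -0.006]
ft_force: [0.7, -0.5, -2.9]
opening: 0.649
```

```bash
python3 q2.py 20 y1.npy
```

```text
28.8333
names Fu Fv Fz Tu Tv Tz q1..6 xyz
mean [ 1.26000e-01 -5.70000e-02 -3.51900e+00 -3.00000e-03 -6.50000e-02
 -4.00000e-03  1.22000e-01 -3.49120e+01 -3.35680e+01  1.80000e-02
  9.60000e-02  1.00000e-03  4.41091e+02  2.55335e+02  1.91967e+02]
sd [0.353  0.4797 0.5924 0.0323 0.0326 0.039  0.2395 0.1628 0.6594 0.0119
 0.0718 0.0036 1.1333 0.1615 0.8729]
4 [-0.    -0.032 -0.025 -0.06  -0.04  -0.065 -0.093 -0.077 -0.078 -0.021
 -0.051 -0.083 -0.022 -0.117 -0.118 -0.106 -0.081 -0.09  -0.073 -0.063]
7 [-35.436 -35.095 -35.053 -35.056 -35.045 -35.013 -34.969 -34.922 -34.878
 -34.842 -34.814 -34.795 -34.783 -34.777 -34.778 -34.782 -34.789 -34.795
 -34.803 -34.809]
8 [-31.837 -32.03  -32.528 -32.992 -33.351 -33.605 -33.774 -33.881 -33.941
 -33.971 -33.982 -33.981 -33.961 -33.952 -33.944 -33.938 -33.931 -33.927
 -33.922 -33.919]
10 [0.36  0.229 0.143 0.097 0.074 0.063 0.059 0.057 0.058 0.059 0.061 0.064
 0.072 0.072 0.072 0.073 0.074 0.074 0.075 0.075]
12 [436.909 439.373 440.837 441.657 442.063 442.139 442.096 441.969 441.788
 441.629 441.473 441.333 441.241 441.165 441.098 441.048 441.036 440.988
 441.003 440.973]
14 [188.822 190.292 191.261 191.834 192.179 192.309 192.372 192.382 192.337
 192.337 192.322 192.291 192.312 192.332 192.308 192.323 192.328 192.327
 192.346 192.318]
```

drive_tool(targets="20 3.8 0.45 0 0;20 3.8 0.45 0 0;20 3.8 0.45 0 0;20 3.8 0.45 0 0;20 0 0 0 0;20 0 0 0 0")

```text
t: 29.38
tcp_pos: [0.594, 0.273, 0.1903]
ee_rot: [2.347, -2.085, -0.002]
ft_force: [-1.0, -0.6, -3.6]
opening: 0.649
```

```bash
python3 q2.py 20 y2.npy
```

```text
30.3333
names Fu Fv Fz Tu Tv Tz q1..6 xyz
mean [-1.23000e-01  1.20000e-01 -3.73000e+00 -4.00000e-03  7.60000e-02
  1.90000e-02 -1.50000e-01 -5.02160e+01 -3.48200e+01 -1.40000e-02
 -8.80000e-02 -1.00000e-03  5.92684e+02  2.73416e+02  1.92389e+02]
sd [0.6007 0.4939 0.4363 0.0346 0.0788 0.0206 0.2824 0.5885 0.2681 0.0191
 0.0461 0.0026 0.4447 0.1426 0.6648]
4 [ 0.272 -0.05  -0.129  0.216  0.083  0.071  0.12   0.101  0.047  0.052
  0.098  0.104  0.058  0.08   0.042  0.054  0.083  0.055  0.08   0.089]
7 [-49.321 -49.119 -49.031 -49.333 -49.561 -49.897 -50.12  -50.298 -50.438
 -50.545 -50.62  -50.666 -50.691 -50.699 -50.696 -50.686 -50.672 -50.658
 -50.643 -50.63 ]
8 [-35.862 -35.283 -34.804 -34.746 -34.759 -34.73  -34.701 -34.685 -34.693
 -34.707 -34.722 -34.733 -34.741 -34.746 -34.748 -34.749 -34.749 -34.748
 -34.747 -34.746]
10 [-0.25  -0.157 -0.06  -0.09  -0.153 -0.104 -0.082 -0.068 -0.067 -0.066
 -0.066 -0.065 -0.065 -0.065 -0.065 -0.065 -0.066 -0.066 -0.066 -0.066]
12 [593.986 592.877 592.452 592.133 592.02  592.078 592.137 592.284 592.421
 592.519 592.643 592.731 592.805 592.869 592.906 592.919 592.942 592.983
 592.991 592.989]
14 [190.263 191.103 191.895 192.443 192.798 193.036 193.068 193.069 193.005
 192.866 192.763 192.668 192.539 192.459 192.38  192.313 192.296 192.291
 192.253 192.269]
```

Yellow clearly holds the ball. The joint-5 load flips between +0.075 and -0.066 N m with stroke direction, matching 1.57 N × 49 mm, and the wrist torque flips the same way. Carrying it to the mat.

drive_tool(targets="20 -0.2 -0.7 0 0;20 -0.2 -1.5 0 0;20 -0.2 -2.2 0 0;20 -0.2 -2.7 0 0;20 -0.2 -2.7 0 0;20 -0.2 -2.7 0 0;20 -0.2 -2.7 0 0;20 -0.2 -2.7 0 0;20 -0.2 -2.7 0 0;20 -0.2 -2.7 0 0;20 -0.2 -2.7 0 0;20 -0.2 -2.7 0 0")

```text
t: 31.38
tcp_pos: [0.5685, -0.0153, 0.1925]
ee_rot: [2.349, -2.086, 0.001]
ft_force: [0.3, 0.4, -4.5]
opening: 0.651
```

drive_tool(targets="20 -0.2 -2.7 0 0;20 -0.2 -2.7 0 0;20 -0.2 -2.7 0 0;20 -0.2 -2.7 0 0;20 -0.2 -2.7 0 0;20 -0.2 -2.5 0 0;20 -0.2 -2.2 0 0;20 -0.2 -1.8 0 0;20 0 -1.4 0 0;20 0 -0.9 0 0;20 0 -0.4 0 0;20 0 0 0 0")

```text
t: 32.38
tcp_pos: [0.553, -0.241, 0.1923]
ee_rot: [-2.349, 2.086, 0.0]
ft_force: [-0.4, 1.2, -3.0]
opening: 0.646
```

drive_tool(targets="20 0 0 0 0;20 0 0 0 0;20 0 0 0 0;20 0 0 0 0;20 0 0 0 0;20 0 0 0 0")

```text
t: 32.88
tcp_pos: [0.5531, -0.2403, 0.1924]
ee_rot: [-2.35, 2.085, -0.0]
ft_force: [-0.6, 0.0, -4.2]
opening: 0.646
```

```bash
python3 r.py; python3 - <<'E'
from h import *
t=snap('side','side5.png');s=snap('scene','scene5.png')
for a in (s,t):
  for c in ['red','blue']: print(c,lid(a,c,(.052,.075)))
  print(lid(a,'yellow',(.15,.3)))
E
```

```text
32.88 F along -0.6 Fz -4.16 T about width 0.007 tcp [ 0.5531 -0.2403  0.1924] op 0.646
red [549.2  54.2  63.4 140.9  60.9   7.6 948. ]
blue [536.9 160.3  63.3 140.8  61.2   6.5 811. ]
None
red [521.8  52.3  64.   85.1  61.    6.3 799. ]
blue [518.6 157.8  64.2 102.6  60.9   7.5 647. ]
[ 601.5 -235.8  231.9   57.4   33.5   88.1  356. ]
```

View pics/side5.png

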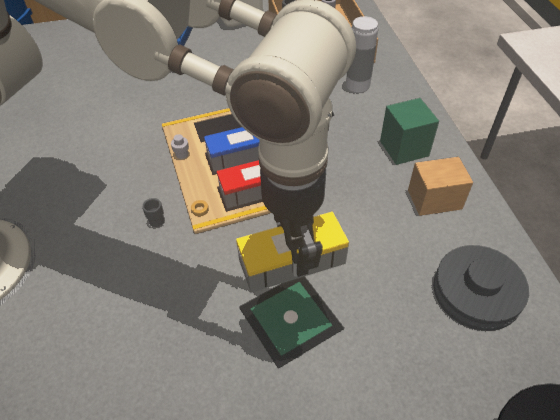

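Yellow is held level over the mat (dot at 291,317). Red and blue stand upright, and the coupler and ring are untouched. I'll make a 7 mm y correction and lower 4 cm.

drive_tool(targets="20 0 0.2 -0.4 0;20 0 0.3 -0.8 0;20 0 0.2 -1 0;20 0 0 -0.8 0;20 0 0 -0.6 0;20 0 0 -0.4 0;20 0 0 0 0;20 0 0 0 0;20 0 0 0 0;20 0 0 0 0;20 0 0 0 0;20 0 0 0 0")

```text
t: 33.98
tcp_pos: [0.5532, -0.2338, 0.1527]
ee_rot: [-2.349, 2.086, -0.001]
ft_force: [0.0, -0.1, -4.6]
opening: 0.647
```

drive_tool(targets="20 0 0 0 0;20 0 0 0 0;20 0 0 0 0;20 0 0 0 0;20 0 0 0 0;20 0 0 0 0;20 0 0 0 0;20 0 0 0 0")

```text
t: 34.65
tcp_pos: [0.553, -0.2336, 0.1523]
ee_rot: [2.349, -2.086, -0.0]
ft_force: [0.8, 0.4, -3.6]
opening: 0.647
```

```bash
python3 q2.py 6 e.npy; python3 r.py; python3 - <<'E'
from h import *
s=snap('scene','scene6.png')
m=lid(s,'yellow',(.15,.26)); print(m); print(np.abs(get_state()['joint_velocities']).max())
E
```

```text
34.9
names Fu Fv Fz Tu Tv Tz q1..6 xyz
mean [ 3.80000e-02  3.60000e-02 -3.63800e+00 -1.10000e-02  1.70000e-02
 -1.00000e-02 -0.00000e+00 -4.54660e+01 -3.33310e+01  9.00000e-03
 -2.40000e-02 -0.00000e+00  5.52986e+02 -2.33619e+02  1.52292e+02]
sd [5.721e-01 3.778e-01 3.889e-01 3.520e-02 2.950e-02 1.690e-02 7.000e-04
 7.000e-04 2.000e-04 2.000e-04 1.000e-04 0.000e+00 1.240e-02 1.240e-02
 1.190e-02]
4 [ 0.003 -0.026  0.038 -0.009  0.056  0.039]
7 [-45.467 -45.467 -45.465 -45.467 -45.466 -45.466]
8 [-33.331 -33.331 -33.331 -33.33  -33.331 -33.331]
10 [-0.024 -0.024 -0.024 -0.024 -0.024 -0.024]
12 [552.972 553.005 552.975 552.996 552.992 552.976]
14 [152.274 152.308 152.28  152.302 152.299 152.289]
34.95 F along -0.35 Fz -4.22 T about width 0.06 tcp [ 0.553  -0.2336  0.1523] op 0.648
None
0.002043604978831473
```

View pics/scene6.png

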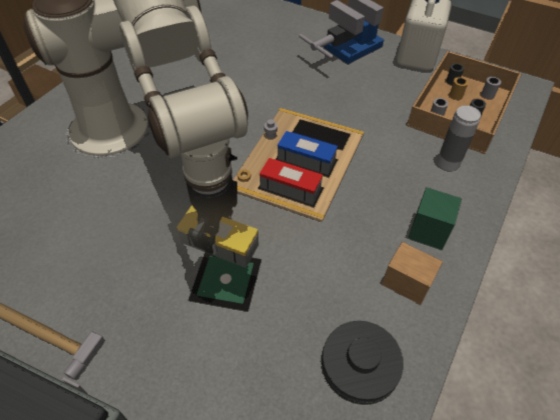

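The last picture shows yellow held level above the mat (dot at 226,279), with red (290,180) and blue (307,152) upright on the board. The arm is still, so I'm handing in.

```bash
python3 -c "
from workcell import hand_in; print(hand_in())"
```

```text
the job is handed in; nothing more can be done
None
```

The yellow case has the loose ball. I handed in with it held level and still about 135 mm above the mat, at 34.95 s on the robot's clock. The gripper stood at (0.553, -0.234), within about 2 mm of the measured mat centre.

- **Finding the rattle:** I lifted and shook red, then blue, then yellow lengthwise.
    - **Yellow:** the load on joint 5 flipped between +0.075 and -0.066 N m with the shake direction. That matches a 160 g ball rolling from end to end, and the wrist torque flipped the same way.
    - **Blue:** it settled at about 0.004 N m with no shift.
    - **Red:** I judged it only by averaged wrist torque, about zero after each stroke, and did not repeat the joint-5 test on it. One reading of -0.054 N m just after lifting red disagreed, but the arm was still settling, so I gave it no weight.
- **Quiet cases:** red and blue stand upright on their black rectangles. Their last measured positions are within 2 mm of where they started.
- **Other parts:** the last picture shows the coupler, the ring and the other tools in place.
- **Checks that failed or were weak:** the wrist torque alone was too noisy to decide a case, which is why I switched to joint 5. The final automatic lid detection on yellow returned nothing because the arm blocked the view. I judged its position and level from the gripper pose and the picture instead.

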